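Lay out the wheel-hub kit

ROBOT

A 7-joint arm with a two-finger parallel gripper is mounted at the origin on a cart in front of the work surface, level with it; the furniture and walls round the work are solid. World frame = base frame: x ahead of the robot, y to its left, z up, the work surface at z = 0. Lengths are in mm, angles in degrees, forces in N, time in s.
With the tool pointing down it reaches from about 425 to 950 mm from the base axis. Payload 4.7 kg.
Tool frame: the origin (TCP) lies midway between the tips of the shut fingers; the grasp point (between the pads) lies 19 mm behind it; z points along the fingers, y is the line along which they close (so a half turn about z gives the same grasp; the last joint's range is limited). The gripper opens to 87 mm and grips with 3 to 60 N. Pads are 19 mm wide; open, the fingers measure 117 mm over their backs; the gripper's body (75 mm by 190 mm) begins 51 mm behind the grasp point.
Start: joints at [-76.255, 26.849, -2.785, 87.806, 1.381, 65.374, -4.715], TCP at [179.221, 650.791, 222.573] pointing down, gripper open.
Joint ranges: [-148.3, 148.3], [-19.14, 114.17], [-79.39, 73.82], [5.75, 140.21], [-59.74, 239.74], [12.07, 113.84], [-152.46, 152.46]. Speed limits (degrees/s): [147.25, 147.25, 180, 180, 180, 180, 180].

INTERFACE

Orientations are given as [roll, pitch, yaw] about the fixed x, y, z axes, in that order (R = Rz(yaw) Ry(pitch) Rx(roll)).
In Python, from rig import r gives the robot as it stands. The module is installed in compiled form; this text tells all that it offers.
- The arm moves only by the tool arm_command, never from a script. Its argument "series" is a list of rows, each an object of numbers: "tx", "ty", "tz": the shift along the tool's x, y, z in mm; "turn": the turn about the tool's z in degrees. A call has 1 to 12 rows; each row is the pose to reach, as a shift and turn from the pose commanded when the call began, along the tool's axes at that moment; what a row does not reach only later rows make up. A row lasts 1/8 s, in which the tool goes at most 62.5 mm and 10.7 degrees, less where a joint would pass 70% of its speed; a pose out of reach is approached as far as the arm can. A call with a gripper value outside its range is refused whole. "hand" is the opening, from -1 (shut) to 1 (fully open), set as the call begins (left out, the last holds). The fingers move at their own pace and stop on an object; the grip force is fixed at half the most. Time passes only in rows, so rows that repeat a pose let the fingers close. It gives the time, the measured TCP pose, the force, the opening and the grip force at its end, in the units of the state.
- r.state(): the state, without advancing time (a new reading comes with each control period).
- r.read_camera(name): name is "side" or "top"; returns a dict with "color" (400x640x3 uint8, red, green, blue), "depth" (400x640 float32, mm along the optical axis (not along the pixel's ray), 0 where there is no reading), "fx", "fy", "cx", "cy" (pixels), "view" (4x4, takes a point from world to camera coordinates). Camera axes: x right, y down, z forward; pixel columns grow to the right and rows downward; lengths in mm; the calibration is good to about 2 mm. A picture is of the moment at which its call begins.
- r.job_done(): hands the job in; it is judged then, once.
The state is a dict: "time": time; "joint_positions": joint angles; "joint_velocities": joint speeds; "tau": joint torques, N m; "tcp_pos": TCP position; "eef_rot": TCP orientation; "contact_force": force on the tool from outside, world axes, zero at the start; "wrist_torque": the same for the moment, N m; "gripper_width": finger opening in mm; "grasp_force": force on a finger pad.
Only numpy, scipy, OpenCV 4.12 (cv2) and the standard library are available. Lean on these libraries where they do the work, as an engineer would, in place of code of your own. Each camera call takes 0.05 s, during which the arm holds its last target. There are 200 camera calls.

TASK

Lay out the wheel-hub kit in the kit tray: stand the steel sleeve over the thick post, lay the small ball bearing flat over the thin spigot, lay the small hexagon nut flat inside the hexagonal rim, and stand the bolt on its head in the round cup. Set the bearing down gently, do not drop it, and leave the large bearing and the large nut where they lie: they do not belong to this kit.

Things in the scene. Friction and masses are not known exactly. Their poses are not given: they have to be found in the camera images.
- sleeve: Plain steel sleeve (a thick-walled tube) standing on the bench, outside diameter 58 mm, height 76 mm, open bore about 43 mm through its length. Origin: centre of its underside; z up along the bore.
- bolt: Steel bolt standing on its hexagon head, thread up: head 27 mm across and 10 mm high, threaded shank 16 mm in diameter, 80 mm tall in all. Origin: centre of the head's underside; z up along the shank.
- nut_small: The smaller of two steel hexagon nuts, lying flat: 29 mm across the flats, 33 mm across the corners, 16 mm high. Origin: centre of its underside; z up; the x axis points square through a pair of flats (as do the directions 60 degrees either side), y through a pair of corners.
- bearing_small: The smaller of two steel ball bearings, lying flat, with a wide bore and dark shields: outside diameter 55 mm, bore 30 mm, 13 mm high. Origin: centre of its underside; z up along the bore.
- nest_post: Nest for the sleeve: black block 82 x 82 x 12 mm, fixed; four lie two by two, 84 mm apart, in a 180 mm tray. Origin: centre of its underside, 4 mm above the bench; z up, x and y along its edges. On its centre stands a post 24 mm in diameter that tapers above 44 mm to 12 mm at its tip, 54 mm above the origin. A seated sleeve stands on the block's face, 12 mm above the origin.
- nest_spigot: Nest for the small bearing: black block 82 x 82 x 12 mm, fixed; four lie two by two, 84 mm apart, in a 180 mm tray. Origin: centre of its underside, 4 mm above the bench; z up, x and y along its edges. On its centre a round seat 48 mm in diameter, with a thin spigot 13 mm in diameter tapering above 28 mm to its tip 34 mm above the origin. The bearing lies on the seat, 16 mm above the origin.
- nest_hex: Nest for the small nut: black block 82 x 82 x 12 mm, fixed; four lie two by two, 84 mm apart, in a 180 mm tray. Origin: centre of its underside, 4 mm above the bench; z up, x and y along its edges. A raised hexagonal rim, 46 mm across the flats inside, 6 mm thick and 4 mm high, surrounds its centre. The nut lies inside the rim on the block's face, 12 mm above the origin, turned any way.
- nest_cup: Nest for the bolt: black block 82 x 82 x 12 mm, fixed; four lie two by two, 84 mm apart, in a 180 mm tray. Origin: centre of its underside, 4 mm above the bench; z up, x and y along its edges. On its centre stands a round open cup, inside diameter 44 mm, outside 54 mm, its rim 37 mm above the origin. The bolt stands on its head in the cup, on the block's face 12 mm above the origin.
- bearing_large: Look-alike that stays where it is: the larger steel ball bearing, lying flat, outside diameter 72 mm, 17 mm high. Origin: centre of its underside.
- nut_large: Look-alike that stays where it is: the larger steel hexagon nut, lying flat, 46 mm across the flats, 53 mm across the corners, 24 mm high. Origin: centre of its underside.
There are look-alikes about, which are no part of the job. Leave any purple look-alike of the sleeve alone.

How it is judged (in metres and radians):
At the end, for the whole second after the job is handed in: The sleeve stands over the post, the small bearing lies over the spigot, the small nut lies inside the hexagonal rim and the bolt stands in the cup: each within 12 mm of its nest's centre, seated to within 3 mm of its seat's height, upright or flat within 7 degrees, at rest (horizontal distance between sleeve and nest_post below 0.012 m and z of sleeve in the frame of nest_post between 0.008 and 0.015 m and angle between each of sleeve, bearing_small, nut_small, bolt's own z axis and vertical below 0.12 rad and linear speed of each of sleeve, bearing_small, nut_small, bolt below 0.03 m/s and horizontal distance between bearing_small and nest_spigot below 0.012 m and z of bearing_small in the frame of nest_spigot between 0.012 and 0.019 m and horizontal distance between nut_small and nest_hex below 0.012 m and z of nut_small in the frame of nest_hex between 0.008 and 0.015 m and horizontal distance between bolt and nest_cup below 0.012 m and z of bolt in the frame of nest_cup between 0.008 and 0.015 m); the robot touches nothing.
It fails at once if the large bearing is moved by more than 30 mm (distance of bearing_large from where it was at the start of the episode above 0.03 m).
It fails at once if the large nut is moved by more than 30 mm (distance of nut_large from where it was at the start of the episode above 0.03 m).
It fails at once if the small bearing is dropped (it moves faster than 0.6 m/s with its underside lower than 40 mm above the bench) (height (world z) of bearing_small below 0.04 m and linear speed of bearing_small above 0.6 m/s).
It also fails if it takes over 112 s, if anything falls off the work surface, if the arm or the gripper's body presses on something with over 40 N, if the wrist force passes 120 N, or if a joint passes its speed limit or range.

## Working session

There is one attempt and no reset: what is moved stays moved. The work goes in short steps, Python scripts to look and compute and a tool call to move; the robot and the scene stay as the last step left them, time stands still between calls to the robot, and variables do not carry over. Pictures are saved under pics/ and viewed, at most 14 in all, crops included, and the job is handed in when it is done.

Besides the shell and the picture viewer there is one more tool, called after "Emit:" as a command line: name --argument value ..., lists and objects as JSON in quotes. arm_command: Moves the arm, as the interface text tells. Its arguments: {"type":"object","properties":{"series":{"type":"array"},"hand":{"type":"number"}},"required":["series"]}

```bash
mkdir -p pics; cat > h.py <<'E'
import numpy as np, cv2
from rig import r
def snap(name):
    c=r.read_camera(name); np.savez(f'{name}.npz',**c); return c
def load(name): return dict(np.load(f'{name}.npz'))
def cast(c,u,v,z):
    V=c['view'];R,t=V[:3,:3],V[:3,3];o=-R.T@t
    d=R.T@np.array([(u-c['cx'])/c['fx'],(v-c['cy'])/c['fy'],1]);return o+d*(z-o[2])/d[2]
def cloud(c):
    v,u=np.mgrid[:400,:640];d=c['depth']
    P=np.stack([(u-c['cx'])/c['fx']*d,(v-c['cy'])/c['fy']*d,d],-1)
    V=c['view'];return (P-V[:3,3])@V[:3,:3]
def proj(c,p):
    q=c['view'][:3,:3]@np.array(p,float)+c['view'][:3,3];return q[0]/q[2]*c['fx']+c['cx'],q[1]/q[2]*c['fy']+c['cy']
E
python3 - <<'E'
from h import *
for n in('top','side'):
    c=snap(n);cv2.imwrite(f'pics/{n}0.png',c['color'][...,::-1]);print(n,c['fx'],c['cx'],c['cy'],np.linalg.inv(c['view']).round(2).tolist())
print(r.state())
E
```

```text
top 454.68197577063376 316.5813385497369 198.3166271919017 [[0.02, -0.99, 0.13, 386.75], [-1.0, -0.02, -0.02, -92.67], [0.02, -0.13, -0.99, 1571.88], [0.0, 0.0, 0.0, 1.0]]
side 506.13828754474616 324.8057058311259 198.19827413166328 [[0.88, -0.32, 0.36, 55.01], [-0.48, -0.56, 0.67, -1096.2], [-0.01, -0.76, -0.65, 992.96], [0.0, 0.0, 0.0, 1.0]]
{'time': 0.1, 'joint_positions': array([-76.25455736,  26.89381445,  -2.78233293,  87.86610568,
         1.38273451,  65.37544574,  -4.71387209]), 'joint_velocities': array([ 0.01027681, -0.04278994, -0.11161993, -0.13159056,  0.0627032 ,
        0.00669683, -0.11495873]), 'tau': array([ 7.30837564e-04, -5.09170139e+01, -8.13213363e-02, -2.36830974e+01,
       -6.15377608e-02,  3.43925273e-02,  4.56594830e-05]), 'tcp_pos': array([179.13951718, 650.24142575, 221.59670385]), 'eef_rot': array([-1.79898413e+02,  6.14533854e-03,  1.64600974e+02]), 'contact_force': array([ 0.09207376, -0.19201755, -0.39713223]), 'wrist_torque': array([-0.01864896, -0.00454592,  0.03177349]), 'grasp_force': 0.0, 'gripper_width': 86.97802636239747}
```

View pics/top0.png

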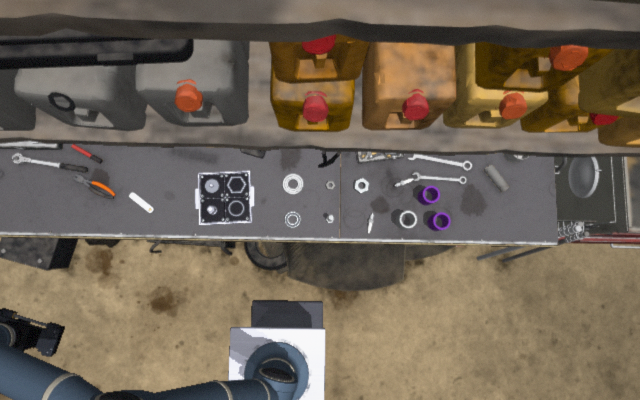

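View pics/side0.png

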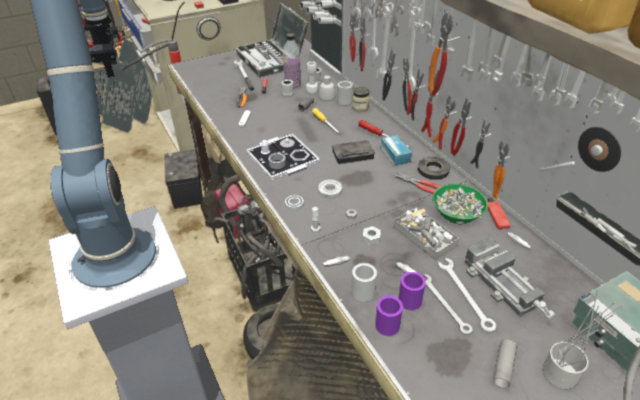

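```bash
python3 - <<'E'
from h import *
t=load('top')['color'];s=load('side')['color']
a=cv2.resize(t[160:236,190:456],(798,228),interpolation=cv2.INTER_CUBIC)
b=cv2.resize(s[130:255,235:395],(474,370),interpolation=cv2.INTER_CUBIC)
d=cv2.resize(s[240:340,335:435],(320,320),interpolation=cv2.INTER_CUBIC)
im=np.zeros((600,800,3),np.uint8);im[:228,:798]=a;im[229:599,:474]=b;im[229:549,478:798]=d
cv2.imwrite('pics/crop0.png',im[...,::-1])
for n,pts in dict(top=[(292,183),(292,219),(331,185),(329,217),(361,185),(408,219),(429,195),(441,221),(225,197)]).items():
    c=load(n)
    for p in pts: print(p,cast(c,*p,10).round(0))
P=cloud(load('top'));g=P[160:236,190:456]
print([ (np.median(P[v-2:v+3,u-2:u+3,2])) for u,v in [(310,200),(270,200),(350,220)]])
E
```

```text
(292, 183) [643. -36.  10.]
(292, 219) [517. -39.  10.]
(331, 185) [ 639. -171.   10.]
(329, 217) [ 527. -166.   10.]
(361, 185) [ 641. -276.   10.]
(408, 219) [ 525. -440.   10.]
(429, 195) [ 611. -514.   10.]
(441, 221) [ 521. -554.   10.]
(225, 197) [589. 194.  10.]
[np.float64(-2.4609592505849442), np.float64(-0.6044854608477312), np.float64(-0.5074122429550525)]
```

View pics/crop0.png

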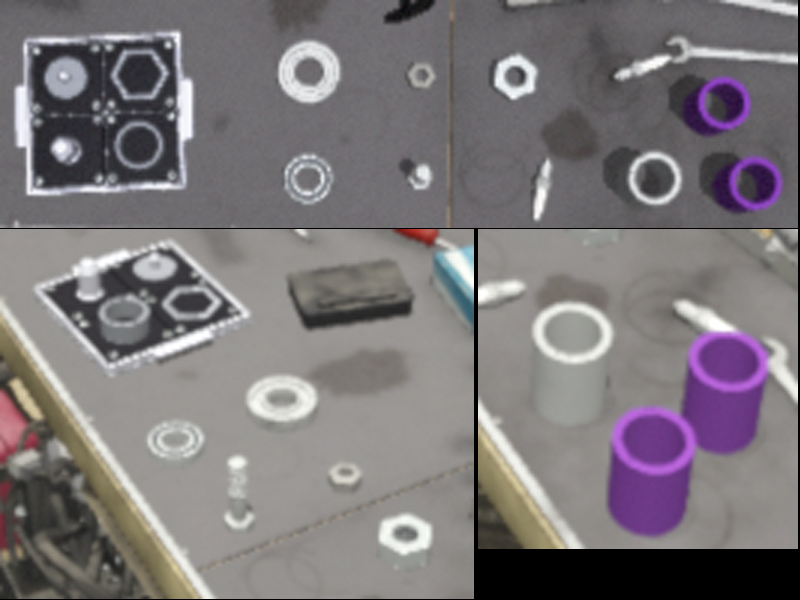

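```bash
cat >> h.py <<'E'
def blob(c,u,v,w,thr,ch=None,k=6):
    """largest-contour centre near (u,v), window half-size w, on k-times upsampled value image"""
    u,v=int(round(u)),int(round(v))
    g=c['color'][v-w:v+w+1,u-w:u+w+1].astype(np.float32)
    g=g.max(-1) if ch is None else ch(g)
    g=cv2.resize(g,None,fx=k,fy=k,interpolation=cv2.INTER_CUBIC)
    cs,_=cv2.findContours((g>thr).astype(np.uint8),cv2.RETR_EXTERNAL,cv2.CHAIN_APPROX_NONE)
    ct=max(cs,key=cv2.contourArea)
    return (ct[:,0]+.5)/k-.5+[u-w,v-w]
def mid(p):
    m=cv2.moments(np.round(p*64).astype(np.int32)[:,None]);return m['m10']/m['m00']/64,m['m01']/m['m00']/64
E
python3 - <<'E'
from h import *
T,S=load('top'),load('side')
obj={'bearS':((292,219),10,13),'nutS':((331,185),6,16),'nutL':((361,185),9,24),'bearL':((292,183),13,17)}
for n,(p,w,h) in obj.items():
    X=cast(T,*p,h/2)
    for c,nm,f in((T,'T',1),(S,'S',1.5)):
        q=proj(c,X); W=int(w*f)
        bg=np.median(c['color'][int(q[1])-W-2:int(q[1])+W+3,int(q[0])-W-2:int(q[0])+W+3].max(-1))
        for thr in (130,150):
            b=blob(c,*q,W,thr); bw=np.array([cast(c,*x,h/2)[:2] for x in b])
            print(n,nm,thr,bg,cast(c,*mid(b),h/2).round(1),'ext',np.ptp(bw,0).round(0))
# sleeve & cup from depth
for nm,c in(('T',T),('S',S)):
    P=cloud(c).reshape(-1,3)
    for n,x,y,z0,z1,rr in(('sleeve',525,-440,70,82,45),('cup',547,152,36,46,40),('posttip',549,236,40,64,25),('bolt',527,-166,30,90,25),('spig',632,238,28,44,15)):
        m=(np.hypot(P[:,0]-x,P[:,1]-y)<rr)&(P[:,2]>z0)&(P[:,2]<z1);q=P[m]
        if len(q)<3: print(n,nm,len(q));continue
        e=cv2.minEnclosingCircle(q[:,:2].astype(np.float32));print(n,nm,len(q),q.mean(0).round(1),np.round(e[0],1),round(e[1],1))
E
```

```text
bearS T 130 115.0 [517.4 -39.9   6.5] ext [61. 58.]
bearS T 150 115.0 [517.2 -39.8   6.5] ext [58. 55.]
bearS S 130 155.0 [518.4 -39.6   6.5] ext [143. 173.]
bearS S 150 155.0 [518.4 -39.6   6.5] ext [143. 173.]
nutS T 130 112.0 [ 640.2 -168.9    8. ] ext [30. 31.]
nutS T 150 112.0 [ 639.7 -168.7    8. ] ext [26. 29.]
nutS S 130 154.0 [ 638.7 -170.2    8. ] ext [90. 97.]
nutS S 150 154.0 [ 640.2 -163.5    8. ] ext [88. 84.]
nutL T 130 109.0 [ 640.5 -277.8   12. ] ext [56. 51.]
nutL T 150 109.0 [ 640.4 -277.6   12. ] ext [54. 50.]
nutL S 130 148.0 [ 639.9 -275.5   12. ] ext [122. 125.]
nutL S 150 148.0 [ 642.9 -272.3   12. ] ext [67. 75.]
bearL T 130 114.0 [641.5 -37.9   8.5] ext [76. 75.]
bearL T 150 114.0 [641.4 -37.8   8.5] ext [74. 72.]
bearL S 130 155.0 [640.8 -37.1   8.5] ext [197. 225.]
bearL S 150 155.0 [636.1 -39.    8.5] ext [197. 225.]
sleeve T 95 [ 519.8 -423.7   75.1] [ 518.8 -424.4] 29.3
cup T 54 [549.  153.3  40.2] [547.3 151.4] 27.1
posttip T 41 [541.9 233.1  52.6] [542.  234.7] 11.8
bolt T 25 [ 518.9 -167.2   74.9] [ 519.4 -168. ] 8.3
spig T 11 [624.8 239.2  35.7] [624.9 239.3] 5.6
sleeve S 193 [ 517.  -427.5   74.1] [ 519.9 -428.4] 31.5
cup S 68 [547.2 147.5  39.9] [547.6 148.1] 29.4
posttip S 38 [540.7 227.   50.9] [542.3 226.7] 11.9
bolt S 96 [ 518.4 -173.8   60.5] [ 519.7 -171.9] 10.8
spig S 10 [625.  236.8  34. ] [625.9 235.7] 7.4
```

```bash
cat >> h.py <<'E'
def go(x,y,z,yaw=None):
    """tx,ty,tz,turn from the present measured pose to a world target, tool pointing down"""
    from scipy.spatial.transform import Rotation as Ro
    s=r.state();R=Ro.from_euler('xyz',s['eef_rot'],degrees=True).as_matrix()
    t=0 if yaw is None else (s['eef_rot'][2]-yaw+90)%180-90
    d=R.T@(np.array([x,y,z])-s['tcp_pos']);print('tx,ty,tz',d.round(1),'turn',round(t,1),'from',s['tcp_pos'].round(1),s['eef_rot'].round(1),'w',round(s['gripper_width'],1))
E
python3 - <<'E'
from h import *
for nm,c,w in(('T',load('top'),7),('S',load('side'),9)):
  for thr in(125,140,155):
    q=proj(c,(640,-169,16 if nm=='S' else 10)); b=blob(c,*q,w,thr+(40 if nm=='S' else 0))
    X=np.array([cast(c,*x,16)[:2] for x in b]);X-=(X.max(0)+X.min(0))/2
    a=np.arctan2(X[:,1],X[:,0]);rr=np.hypot(*X.T)
    g=np.linspace(-np.pi,np.pi,360);o=np.argsort(a);R=np.interp(g,a[o],rr[o],period=2*np.pi)
    f=(R*np.exp(-6j*g)).mean();print(nm,thr,'corner dir',(-np.angle(f)/6*180/np.pi)%60 if 0 else np.degrees(-np.angle(f)/6)*-1%60,abs(f),R.mean(),np.ptp(X,0))
go(587,195,230,90)
T,S=load('top')['color'],load('side')['color']
im=np.zeros((400,800,3),np.uint8);im[:,:400]=cv2.resize(T[175:195,321:341],(400,400),interpolation=cv2.INTER_CUBIC)
q=proj(load('side'),(640,-169,10));u,v=map(int,q);im[:,400:]=cv2.resize(S[v-12:v+13,u-12:u+13],(400,400),interpolation=cv2.INTER_CUBIC)
cv2.imwrite('pics/nut.png',im[...,::-1])
E
```

```text
T 125 corner dir 35.3249333050908 0.35578948399132243 15.326128002984094 [30.53920421 32.46106658]
T 140 corner dir 35.127568581108264 0.31745313311526324 14.119799693994256 [28.00405181 30.15738339]
T 155 corner dir 35.55837113572353 0.3202212320342073 12.958738757144381 [25.06441166 28.40372207]
S 125 corner dir 37.37727974333124 0.2981384922140859 16.18000203532532 [32.01736379 33.90777196]
S 140 corner dir 36.112145185866126 0.31504751498670724 14.30567030439618 [29.07301934 29.76990925]
S 155 corner dir 34.509033036035675 0.08146931872841871 11.356707619334548 [26.18411083 26.11198341]
tx,ty,tz [-514.1 -330.6   -7.8] turn 74.6 from [179.1 650.2 221.6] [-179.9    0.   164.6] w 87.0
```

View pics/nut.png

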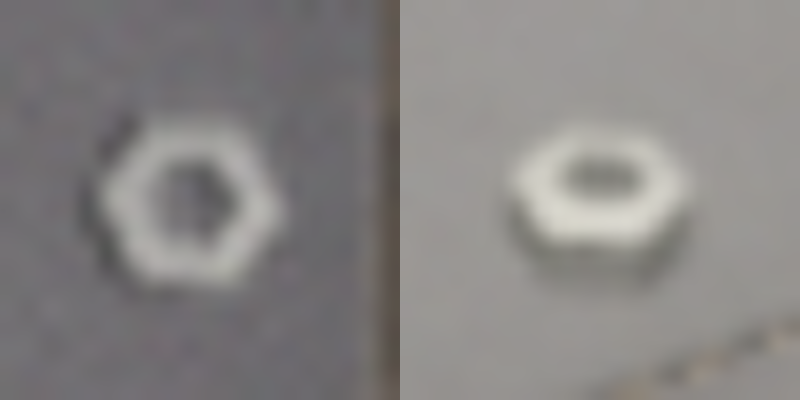

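Emit:
arm_command --series '[{"tx":-43,"ty":-28,"turn":7},{"tx":-86,"ty":-55,"turn":14},{"tx":-129,"ty":-83,"turn":21},{"tx":-172,"ty":-110,"turn":28},{"tx":-215,"ty":-138,"turn":35},{"tx":-257,"ty":-165,"turn":42},{"tx":-300,"ty":-193,"turn":49},{"tx":-343,"ty":-220,"turn":56},{"tx":-386,"ty":-248,"turn":63},{"tx":-429,"ty":-275,"turn":70},{"tx":-472,"ty":-303,"turn":76},{"tx":-514,"ty":-331,"turn":80}]' --hand 0.2

```text
invalid input at $.series[0]: expected keys tx, ty, tz, turn
```

```bash
python3 -c "
from h import *
go(640,-169,60,85)"
```

```text
tx,ty,tz [-661.8 -667.2  162.9] turn 79.6 from [179.1 650.2 221.6] [-179.9    0.   164.6] w 87.0
```

Emit:
arm_command --series '[{"tx":-43,"ty":-28,"tz":0,"turn":7},{"tx":-86,"ty":-55,"tz":0,"turn":14},{"tx":-129,"ty":-83,"tz":0,"turn":21},{"tx":-172,"ty":-110,"tz":0,"turn":28},{"tx":-215,"ty":-138,"tz":0,"turn":35},{"tx":-257,"ty":-165,"tz":0,"turn":42},{"tx":-300,"ty":-193,"tz":0,"turn":49},{"tx":-343,"ty":-220,"tz":0,"turn":56},{"tx":-386,"ty":-248,"tz":0,"turn":63},{"tx":-429,"ty":-275,"tz":0,"turn":70},{"tx":-472,"ty":-303,"tz":0,"turn":76},{"tx":-514,"ty":-331,"tz":0,"turn":80}]' --hand 0.2

```text
time: 1.6
tcp_pos: [587.5, 193.9, 222.1]
eef_rot: [-180.0, 0.0, 84.5]
contact_force: [-0.1, 0.2, 0.8]
gripper_width: 52.3
grasp_force: 0.0
```

```bash
python3 -c "
from h import *
go(640,-169,60,85)"
```

```text
tx,ty,tz [-356.2   87.3  162.1] turn -0.5 from [587.5 193.9 222.1] [-180.     0.    84.5] w 52.3
```

Emit:
arm_command --series '[{"tx":-50,"ty":12,"tz":0,"turn":0},{"tx":-110,"ty":27,"tz":10,"turn":0},{"tx":-170,"ty":42,"tz":30,"turn":0},{"tx":-230,"ty":56,"tz":60,"turn":0},{"tx":-290,"ty":71,"tz":90,"turn":0},{"tx":-335,"ty":82,"tz":120,"turn":0},{"tx":-356,"ty":87,"tz":140,"turn":0},{"tx":-356,"ty":87,"tz":162,"turn":0},{"tx":-356,"ty":87,"tz":162,"turn":0}]'

```text
time: 2.72
tcp_pos: [638.2, -167.1, 58.2]
eef_rot: [-179.7, -0.0, 84.6]
contact_force: [0.0, 0.5, -0.4]
gripper_width: 52.4
grasp_force: 0.0
```

```bash
python3 -c "
from h import *
go(640,-169,6,85)"
```

```text
tx,ty,tz [-1.8  2.3 52.1] turn -0.4 from [ 638.2 -167.1   58.2] [-179.7   -0.    84.6] w 52.4
```

Descend and grip.

Emit:
arm_command --series '[{"tx":-2,"ty":2,"tz":20,"turn":0},{"tx":-2,"ty":2,"tz":40,"turn":0},{"tx":-2,"ty":2,"tz":52,"turn":0},{"tx":-2,"ty":2,"tz":52,"turn":0}]'

```text
time: 3.22
tcp_pos: [640.9, -169.1, 7.1]
eef_rot: [-179.9, -0.0, 84.6]
contact_force: [0.2, 0.8, 0.4]
gripper_width: 51.9
grasp_force: 0.0
```

Emit:
arm_command --series '[{"tx":0,"ty":0,"tz":0,"turn":0},{"tx":0,"ty":0,"tz":0,"turn":0},{"tx":0,"ty":0,"tz":0,"turn":0},{"tx":0,"ty":0,"tz":0,"turn":0},{"tx":0,"ty":0,"tz":0,"turn":0},{"tx":0,"ty":0,"tz":0,"turn":0}]' --hand -1

```text
time: 3.98
tcp_pos: [642.0, -169.7, 9.0]
eef_rot: [180.0, -0.0, 84.6]
contact_force: [-1.5, 0.6, 5.5]
gripper_width: 28.1
grasp_force: 30.0
```

Emit:
arm_command --series '[{"tx":0,"ty":0,"tz":-20,"turn":0},{"tx":0,"ty":0,"tz":-60,"turn":0},{"tx":0,"ty":0,"tz":-100,"turn":0},{"tx":0,"ty":0,"tz":-100,"turn":0},{"tx":0,"ty":0,"tz":-100,"turn":0}]'

```text
time: 4.6
tcp_pos: [641.4, -169.3, 108.5]
eef_rot: [-180.0, -0.0, 84.6]
contact_force: [0.3, 0.5, -0.9]
gripper_width: 28.0
grasp_force: 30.0
```

```bash
python3 - <<'E'
from h import *
go(630.5,155.9,60,85)
E
```

```text
tx,ty,tz [322.7 -41.4  48.7] turn -0.4 from [ 641.4 -169.3  108.5] [-180.    -0.    84.6] w 28.0
```

Emit:
arm_command --series '[{"tx":40,"ty":-5,"tz":0,"turn":0},{"tx":90,"ty":-12,"tz":0,"turn":0},{"tx":140,"ty":-18,"tz":0,"turn":0},{"tx":190,"ty":-24,"tz":0,"turn":0},{"tx":240,"ty":-31,"tz":0,"turn":0},{"tx":290,"ty":-37,"tz":10,"turn":0},{"tx":315,"ty":-40,"tz":25,"turn":0},{"tx":323,"ty":-41,"tz":49,"turn":0},{"tx":323,"ty":-41,"tz":49,"turn":0},{"tx":323,"ty":-41,"tz":49,"turn":0}]'

```text
time: 5.85
tcp_pos: [631.7, 153.7, 59.5]
eef_rot: [180.0, 0.1, 84.5]
contact_force: [-0.5, 0.4, -0.7]
gripper_width: 27.7
grasp_force: 30.0
```

```bash
python3 - <<'E'
from h import *
go(630.5,155.9,26,85)
c=snap('side');im=c['color'][100:200,220:340];cv2.imwrite('pics/n1.png',cv2.resize(im,(720,600),interpolation=cv2.INTER_CUBIC)[...,::-1])
E
```

```text
tx,ty,tz [ 2.1 -1.4 33.5] turn -0.5 from [631.7 153.7  59.5] [1.80e+02 1.00e-01 8.45e+01] w 27.7
```

View pics/n1.png

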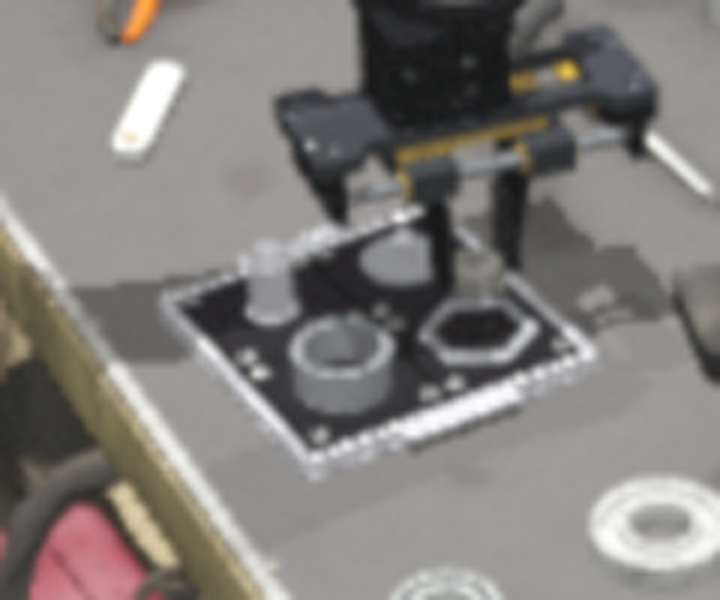

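The nut is held flat at crop (478,275), above the hexagonal rim at (480,330). Lowering it.

Emit:
arm_command --series '[{"tx":2,"ty":-1,"tz":12,"turn":0},{"tx":2,"ty":-1,"tz":24,"turn":0},{"tx":2,"ty":-1,"tz":32,"turn":0},{"tx":2,"ty":-1,"tz":35,"turn":0},{"tx":2,"ty":-1,"tz":36,"turn":0},{"tx":2,"ty":-1,"tz":36,"turn":0}]'

```text
time: 6.65
tcp_pos: [629.8, 157.7, 24.9]
eef_rot: [-179.9, -0.0, 84.6]
contact_force: [-4.9, -1.2, 11.0]
gripper_width: 28.0
grasp_force: 30.0
```

Emit:
arm_command --series '[{"tx":0,"ty":0,"tz":0,"turn":0},{"tx":0,"ty":0,"tz":0,"turn":0},{"tx":0,"ty":0,"tz":0,"turn":0},{"tx":0,"ty":0,"tz":-20,"turn":0},{"tx":0,"ty":0,"tz":-60,"turn":0},{"tx":0,"ty":0,"tz":-100,"turn":0},{"tx":0,"ty":0,"tz":-100,"turn":0}]' --hand 0.05

```text
time: 7.52
tcp_pos: [633.6, 158.2, 128.7]
eef_rot: [179.5, -0.2, 84.6]
contact_force: [-0.5, -0.2, 0.4]
gripper_width: 45.7
grasp_force: 0.0
```

```bash
python3 - <<'E'
from h import *
go(517.5,-39.8,60,90)
E
```

```text
tx,ty,tz [-208.3  -97.4   67.2] turn -5.4 from [633.6 158.2 128.7] [179.5  -0.2  84.6] w 45.7
```

Emit:
arm_command --series '[{"tx":-40,"ty":-19,"tz":0,"turn":-2},{"tx":-85,"ty":-40,"tz":0,"turn":-4},{"tx":-130,"ty":-61,"tz":10,"turn":-5},{"tx":-175,"ty":-82,"tz":30,"turn":-5},{"tx":-200,"ty":-94,"tz":55,"turn":-5},{"tx":-208,"ty":-97,"tz":67,"turn":-5},{"tx":-208,"ty":-97,"tz":67,"turn":-5},{"tx":-208,"ty":-97,"tz":67,"turn":-5},{"tx":-208,"ty":-97,"tz":67,"turn":-5}]' --hand 0.75

```text
time: 8.65
tcp_pos: [515.6, -38.9, 57.1]
eef_rot: [179.9, -0.0, 89.7]
contact_force: [-0.1, 0.6, -0.1]
gripper_width: 76.1
grasp_force: 0.0
```

```bash
python3 - <<'E'
from h import *
go(517.5,-39.8,3,90)
T=snap('top')
b=blob(T,*proj(T,(630.5,155.9,24)),7,130);print(cast(T,*mid(b),24))
P=cloud(T).reshape(-1,3);q=P[(np.hypot(P[:,0]-630.5,P[:,1]-155.9)<18)&(P[:,2]>25)];print(len(q),q.mean(0),q[:,2].min(),q[:,2].max())
q=P[(np.hypot(P[:,0]-630.5,P[:,1]-155.9)<38)&(abs(P[:,2]-20)<2)];print(len(q),(q.max(0)+q.min(0))/2)
E
```

```text
tx,ty,tz [-0.9  1.8 54.2] turn -0.3 from [515.6 -38.9  57.1] [179.9  -0.   89.7] w 76.1
[630.50649961 159.78219531  24.        ]
771 [626.01725833 153.54462678 824.32879692] 25.24625535600204 936.1490851936683
71 [631.80174256 154.38680275  19.99913206]
```

Emit:
arm_command --series '[{"tx":-1,"ty":2,"tz":20,"turn":0},{"tx":-1,"ty":2,"tz":40,"turn":0},{"tx":-1,"ty":2,"tz":54,"turn":0},{"tx":-1,"ty":2,"tz":54,"turn":0}]'

```text
time: 9.2
tcp_pos: [516.0, -40.8, 1.9]
eef_rot: [-179.9, -0.0, 89.6]
contact_force: [0.5, -0.0, 0.7]
gripper_width: 76.1
grasp_force: 0.0
```

Emit:
arm_command --series '[{"tx":0,"ty":0,"tz":0,"turn":0},{"tx":0,"ty":0,"tz":0,"turn":0},{"tx":0,"ty":0,"tz":0,"turn":0},{"tx":0,"ty":0,"tz":0,"turn":0},{"tx":0,"ty":0,"tz":0,"turn":0},{"tx":0,"ty":0,"tz":0,"turn":0}]' --hand -1

```text
time: 9.95
tcp_pos: [516.7, -41.0, 3.0]
eef_rot: [180.0, -0.0, 89.6]
contact_force: [-0.2, 0.3, 6.2]
gripper_width: 53.5
grasp_force: 30.0
```

Emit:
arm_command --series '[{"tx":0,"ty":0,"tz":-10,"turn":0},{"tx":0,"ty":0,"tz":-30,"turn":0},{"tx":0,"ty":0,"tz":-60,"turn":0},{"tx":0,"ty":0,"tz":-100,"turn":0},{"tx":0,"ty":0,"tz":-120,"turn":0},{"tx":0,"ty":0,"tz":-120,"turn":0},{"tx":0,"ty":0,"tz":-120,"turn":0}]'

```text
time: 10.82
tcp_pos: [515.5, -40.9, 121.6]
eef_rot: [-179.9, -0.0, 89.6]
contact_force: [-0.1, 0.3, -1.3]
gripper_width: 53.6
grasp_force: 30.0
```

```bash
python3 - <<'E'
from h import *
go(625.5,239.8,60,90)
T=snap('top')
cv2.imwrite('pics/t1.png',cv2.resize(T['color'][160:235,185:315],(780,450),interpolation=cv2.INTER_CUBIC)[...,::-1])
P=cloud(T).reshape(-1,3);q=P[(np.hypot(P[:,0]-630.5,P[:,1]-155.9)<21)&(P[:,2]>25)];print(len(q),q.mean(0),(q.max(0)+q.min(0))/2,q[:,2].min(),q[:,2].max())
E
```

```text
tx,ty,tz [281.4 108.3  61.4] turn -0.4 from [515.5 -40.9 121.6] [-179.9   -0.    89.6] w 53.6
1048 [627.52249514 152.56096326 840.29937785] [630.60567947 155.76441746 501.96883055] 25.036092296856804 978.9015687985016
```

View pics/t1.png

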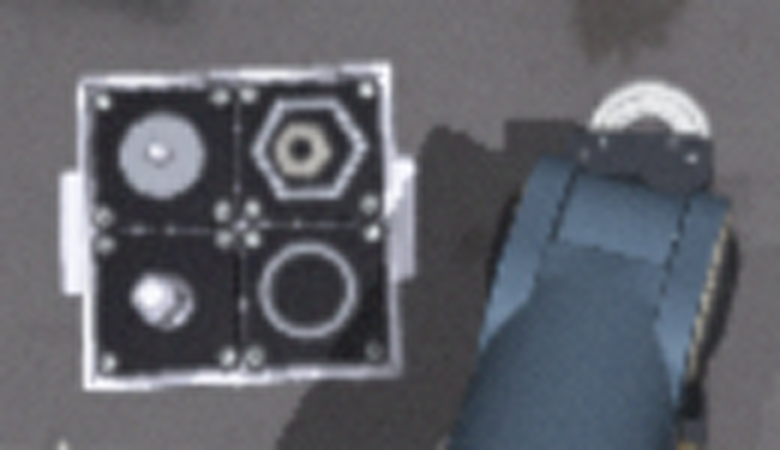

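The nut lies inside the rim (crop (302,150), rim centre (308,150)); the bearing is in the gripper and the large one has not moved. Next, the spigot.

Emit:
arm_command --series '[{"tx":30,"ty":12,"tz":0,"turn":0},{"tx":70,"ty":27,"tz":0,"turn":0},{"tx":115,"ty":44,"tz":0,"turn":0},{"tx":160,"ty":62,"tz":0,"turn":0},{"tx":205,"ty":79,"tz":0,"turn":0},{"tx":245,"ty":94,"tz":10,"turn":0},{"tx":270,"ty":103,"tz":30,"turn":0},{"tx":280,"ty":108,"tz":50,"turn":0},{"tx":280,"ty":108,"tz":61,"turn":0},{"tx":280,"ty":108,"tz":61,"turn":0},{"tx":280,"ty":108,"tz":61,"turn":0}]'

```text
time: 12.25
tcp_pos: [626.9, 236.6, 62.3]
eef_rot: [179.9, 0.0, 89.5]
contact_force: [0.2, 0.3, -1.7]
gripper_width: 53.7
grasp_force: 30.0
```

```bash
python3 - <<'E'
from h import *
go(624.8,238.7,25,90)
E
```

```text
tx,ty,tz [ 2.1 -2.1 37.3] turn -0.5 from [626.9 236.6  62.3] [179.9   0.   89.5] w 53.7
```

Emit:
arm_command --series '[{"tx":1,"ty":-1,"tz":8,"turn":0},{"tx":1,"ty":-1,"tz":16,"turn":0},{"tx":1,"ty":-1,"tz":24,"turn":0},{"tx":1,"ty":-1,"tz":30,"turn":0},{"tx":1,"ty":-1,"tz":34,"turn":0},{"tx":1,"ty":-1,"tz":36,"turn":0},{"tx":1,"ty":-1,"tz":37,"turn":0},{"tx":1,"ty":-1,"tz":37,"turn":0}]'

```text
time: 13.25
tcp_pos: [625.5, 239.2, 24.6]
eef_rot: [180.0, -0.0, 89.6]
contact_force: [0.4, -0.3, -1.1]
gripper_width: 53.6
grasp_force: 30.0
```

Emit:
arm_command --series '[{"tx":0,"ty":0,"tz":1,"turn":0},{"tx":0,"ty":0,"tz":2,"turn":0},{"tx":0,"ty":0,"tz":3,"turn":0},{"tx":0,"ty":0,"tz":3,"turn":0}]'

```text
time: 13.75
tcp_pos: [625.5, 239.2, 23.0]
eef_rot: [-180.0, -0.0, 89.6]
contact_force: [-2.9, -0.5, 7.1]
gripper_width: 54.1
grasp_force: 30.0
```

Seated contact; release and rise.

Emit:
arm_command --series '[{"tx":0,"ty":0,"tz":0,"turn":0},{"tx":0,"ty":0,"tz":0,"turn":0},{"tx":0,"ty":0,"tz":0,"turn":0},{"tx":0,"ty":0,"tz":0,"turn":0},{"tx":0,"ty":0,"tz":-10,"turn":0},{"tx":0,"ty":0,"tz":-40,"turn":0},{"tx":0,"ty":0,"tz":-90,"turn":0},{"tx":0,"ty":0,"tz":-130,"turn":0},{"tx":0,"ty":0,"tz":-130,"turn":0}]' --hand 0.6

```text
time: 14.88
tcp_pos: [628.0, 239.7, 156.4]
eef_rot: [179.5, -0.2, 89.6]
contact_force: [-0.2, 0.9, 1.2]
gripper_width: 69.9
grasp_force: 0.0
```

```bash
python3 - <<'E'
from h import *
go(519.4,-168,150,90)
E
```

```text
tx,ty,tz [-408.5 -105.7    4.1] turn -0.4 from [628.  239.7 156.4] [179.5  -0.2  89.6] w 69.9
```

Emit:
arm_command --series '[{"tx":-40,"ty":-10,"tz":0,"turn":0},{"tx":-90,"ty":-23,"tz":0,"turn":0},{"tx":-140,"ty":-36,"tz":0,"turn":0},{"tx":-190,"ty":-49,"tz":0,"turn":0},{"tx":-240,"ty":-62,"tz":0,"turn":0},{"tx":-290,"ty":-75,"tz":0,"turn":0},{"tx":-340,"ty":-88,"tz":0,"turn":0},{"tx":-385,"ty":-100,"tz":0,"turn":0},{"tx":-408,"ty":-105,"tz":4,"turn":0},{"tx":-408,"ty":-105,"tz":4,"turn":0},{"tx":-408,"ty":-105,"tz":4,"turn":0}]' --hand 0.2

```text
time: 16.25
tcp_pos: [517.7, -166.7, 147.2]
eef_rot: [-180.0, -0.1, 89.7]
contact_force: [0.5, 0.8, 0.1]
gripper_width: 52.2
grasp_force: 0.0
```

```bash
python3 - <<'E'
from h import *
go(519.4,-169,45,90)
T=snap('top')
cv2.imwrite('pics/t2.png',cv2.resize(T['color'][160:235,185:315],(780,450),interpolation=cv2.INTER_CUBIC)[...,::-1])
P=cloud(T)
for n,x,y,R,lo,hi in(('bear',625.5,239.8,34,29,37),('bear_all',625.5,239.8,26,25,37),('nut',630.5,155.9,20,25,40)):
    q=P[160:235,190:260].reshape(-1,3);q=q[(np.hypot(q[:,0]-x,q[:,1]-y)<R)&(q[:,2]>lo)&(q[:,2]<hi)]
    print(n,len(q),((q.max(0)+q.min(0))/2).round(1),np.ptp(q,0).round(1),np.median(q[:,2]))
    A=np.c_[q[:,:2]-[x,y],np.ones(len(q))];print(np.linalg.lstsq(A,q[:,2],rcond=None)[0].round(3))
E
```

```text
tx,ty,tz [ -2.4   1.8 102.2] turn -0.3 from [ 517.7 -166.7  147.2] [-1.80e+02 -1.00e-01  8.97e+01] w 52.2
bear 124 [624.3 240.5  33. ] [52.1 52.   7.7] 32.919529548569066
[1.0000e-03 1.0000e-02 3.2897e+01]
bear_all 126 [626.2 239.5  31.1] [49.5 49.4 11.5] 32.31089754696818
[-2.8000e-02  7.0000e-03  3.2124e+01]
nut 45 [628.5 159.3  31.1] [27.8 30.2 11.1] 30.305718923634213
[ 1.9000e-02 -2.3000e-02  3.0615e+01]
```

View pics/t2.png

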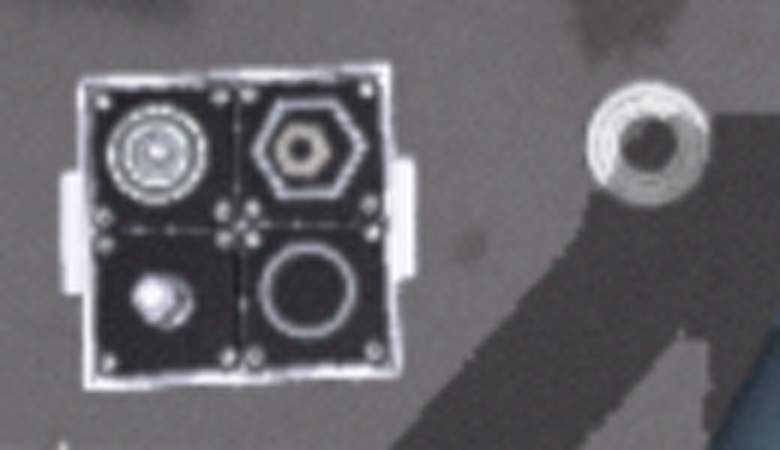

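The bearing lies flat, centred on the spigot at (157,153), and the nut is inside its rim at (302,150). Next, the bolt.

Emit:
arm_command --series '[{"tx":-2,"ty":2,"tz":30,"turn":0},{"tx":-2,"ty":2,"tz":60,"turn":0},{"tx":-2,"ty":2,"tz":85,"turn":0},{"tx":-2,"ty":2,"tz":102,"turn":0},{"tx":-2,"ty":2,"tz":102,"turn":0},{"tx":-2,"ty":2,"tz":102,"turn":0}]' --hand -0.1

```text
time: 17.05
tcp_pos: [520.2, -170.0, 46.2]
eef_rot: [179.9, 0.0, 89.6]
contact_force: [0.5, -0.0, 0.7]
gripper_width: 38.9
grasp_force: 0.0
```

Emit:
arm_command --series '[{"tx":0,"ty":0,"tz":0,"turn":0},{"tx":0,"ty":0,"tz":0,"turn":0},{"tx":0,"ty":0,"tz":0,"turn":0},{"tx":0,"ty":0,"tz":0,"turn":0},{"tx":0,"ty":0,"tz":0,"turn":0},{"tx":0,"ty":0,"tz":0,"turn":0}]' --hand -1

```text
time: 17.8
tcp_pos: [519.7, -170.2, 45.7]
eef_rot: [180.0, 0.0, 89.6]
contact_force: [0.4, 0.3, 2.5]
gripper_width: 15.6
grasp_force: 30.0
```

Emit:
arm_command --series '[{"tx":0,"ty":0,"tz":-20,"turn":0},{"tx":0,"ty":0,"tz":-50,"turn":0},{"tx":0,"ty":0,"tz":-80,"turn":0},{"tx":0,"ty":0,"tz":-100,"turn":0},{"tx":0,"ty":0,"tz":-100,"turn":0},{"tx":0,"ty":0,"tz":-100,"turn":0}]'

```text
time: 18.55
tcp_pos: [518.6, -169.7, 144.3]
eef_rot: [-179.9, -0.0, 89.6]
contact_force: [0.9, -0.7, -2.0]
gripper_width: 15.2
grasp_force: 30.0
```

```bash
python3 - <<'E'
from h import *
go(546.7,150.9,145,90)
E
```

```text
tx,ty,tz [320.8  25.9  -0.5] turn -0.4 from [ 518.6 -169.7  144.3] [-179.9   -0.    89.6] w 15.2
```

Emit:
arm_command --series '[{"tx":30,"ty":2,"tz":0,"turn":0},{"tx":70,"ty":6,"tz":0,"turn":0},{"tx":115,"ty":10,"tz":0,"turn":0},{"tx":160,"ty":13,"tz":0,"turn":0},{"tx":205,"ty":17,"tz":0,"turn":0},{"tx":250,"ty":21,"tz":0,"turn":0},{"tx":285,"ty":24,"tz":0,"turn":0},{"tx":310,"ty":26,"tz":0,"turn":0},{"tx":319,"ty":27,"tz":0,"turn":0},{"tx":319,"ty":27,"tz":0,"turn":0},{"tx":319,"ty":27,"tz":0,"turn":0},{"tx":319,"ty":27,"tz":0,"turn":0}]'

```text
time: 20.05
tcp_pos: [548.7, 147.3, 145.5]
eef_rot: [-180.0, 0.0, 89.5]
contact_force: [0.5, 0.2, -1.8]
gripper_width: 15.2
grasp_force: 30.0
```

```bash
python3 - <<'E'
from h import *
go(547.2,149,62,90)
c=snap('side');im=c['color'][90:190,220:340];cv2.imwrite('pics/b1.png',cv2.resize(im,(720,600),interpolation=cv2.INTER_CUBIC)[...,::-1])
E
```

```text
tx,ty,tz [ 1.7 -1.6 83.5] turn -0.5 from [548.7 147.3 145.5] [-180.     0.    89.5] w 15.2
```

View pics/b1.png

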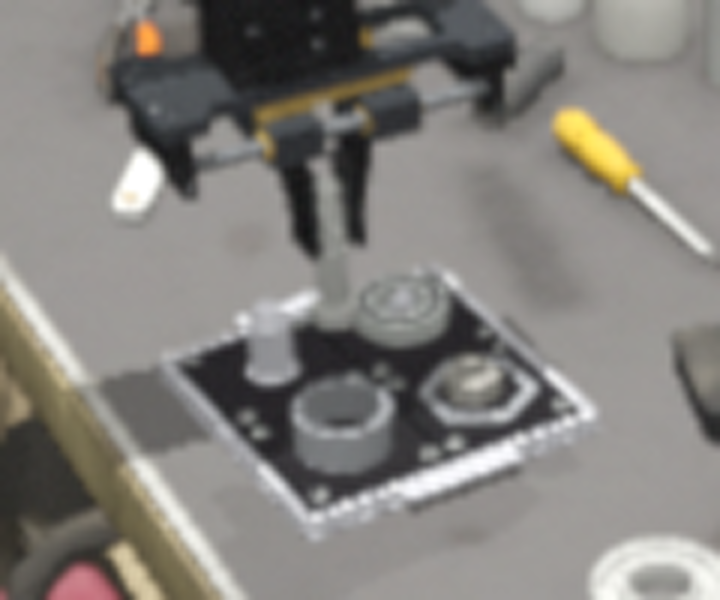

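The bolt hangs upright (head at crop (333,318)), with the cup below at (343,400). Lowering it.

Emit:
arm_command --series '[{"tx":1,"ty":-1,"tz":15,"turn":0},{"tx":1,"ty":-1,"tz":30,"turn":0},{"tx":1,"ty":-1,"tz":45,"turn":0},{"tx":1,"ty":-1,"tz":60,"turn":0},{"tx":1,"ty":-1,"tz":72,"turn":0},{"tx":1,"ty":-1,"tz":79,"turn":0},{"tx":1,"ty":-1,"tz":79,"turn":0},{"tx":1,"ty":-1,"tz":79,"turn":0}]'

```text
time: 21.1
tcp_pos: [548.2, 149.8, 67.0]
eef_rot: [179.9, -0.0, 89.6]
contact_force: [0.9, 0.4, -1.2]
gripper_width: 15.3
grasp_force: 30.0
```

Emit:
arm_command --series '[{"tx":0,"ty":0,"tz":2,"turn":0},{"tx":0,"ty":0,"tz":4,"turn":0},{"tx":0,"ty":0,"tz":5,"turn":0},{"tx":0,"ty":0,"tz":5,"turn":0}]'

```text
time: 21.6
tcp_pos: [547.8, 149.8, 61.8]
eef_rot: [180.0, -0.0, 89.6]
contact_force: [-0.2, 0.4, 0.8]
gripper_width: 15.3
grasp_force: 30.0
```

Emit:
arm_command --series '[{"tx":0,"ty":0,"tz":0.5,"turn":0},{"tx":0,"ty":0,"tz":0.5,"turn":0},{"tx":0,"ty":0,"tz":0.5,"turn":0},{"tx":0,"ty":0,"tz":0.5,"turn":0},{"tx":0,"ty":0,"tz":-20,"turn":0},{"tx":0,"ty":0,"tz":-60,"turn":0},{"tx":0,"ty":0,"tz":-100,"turn":0},{"tx":0,"ty":0,"tz":-130,"turn":0},{"tx":0,"ty":0,"tz":-130,"turn":0}]' --hand -0.1

```text
time: 22.72
tcp_pos: [549.3, 150.1, 194.0]
eef_rot: [179.7, -0.1, 89.6]
contact_force: [-0.5, -0.5, 0.0]
gripper_width: 38.9
grasp_force: 0.0
```

```bash
python3 - <<'E'
from h import *
go(519,-425.5,170,90)
E
```

```text
tx,ty,tz [-575.8  -26.4   22.5] turn -0.4 from [549.3 150.1 194. ] [ 1.797e+02 -1.000e-01  8.960e+01] w 38.9
```

Emit:
arm_command --series '[{"tx":-40,"ty":-2,"tz":0,"turn":0},{"tx":-90,"ty":-4,"tz":0,"turn":0},{"tx":-145,"ty":-7,"tz":0,"turn":0},{"tx":-200,"ty":-9,"tz":0,"turn":0},{"tx":-255,"ty":-12,"tz":0,"turn":0},{"tx":-310,"ty":-14,"tz":0,"turn":0},{"tx":-365,"ty":-17,"tz":0,"turn":0},{"tx":-420,"ty":-19,"tz":0,"turn":0},{"tx":-475,"ty":-22,"tz":5,"turn":0},{"tx":-525,"ty":-24,"tz":10,"turn":0},{"tx":-560,"ty":-26,"tz":20,"turn":0},{"tx":-575,"ty":-26,"tz":23,"turn":0}]' --hand 0.95

```text
time: 24.22
tcp_pos: [515.7, -426.7, 166.3]
eef_rot: [-179.8, -0.1, 89.4]
contact_force: [0.5, -0.3, -0.1]
gripper_width: 84.8
grasp_force: 0.0
```

Emit:
arm_command --series '[{"tx":0,"ty":0,"tz":0,"turn":0},{"tx":0,"ty":0,"tz":0,"turn":0}]'

```text
time: 24.48
tcp_pos: [518.7, -423.0, 168.4]
eef_rot: [180.0, -0.1, 89.7]
contact_force: [-0.2, -0.4, 0.1]
gripper_width: 84.8
grasp_force: 0.0
```

```bash
python3 - <<'E'
from h import *
go(519,-426.5,50,90)
T=snap('top');S=snap('side')
P=cloud(T)[160:235,190:260].reshape(-1,3)
q=P[(np.hypot(P[:,0]-547,P[:,1]-151)<22)&(P[:,2]>60)&(P[:,2]<110)];print(len(q),q.mean(0).round(1),q[:,2].max())
im=np.vstack([cv2.resize(c,(720,300),interpolation=cv2.INTER_CUBIC) for c in (S['color'][130:180,220:340],S['color'][245:320,305:485])])
cv2.imwrite('pics/s1.png',im[...,::-1])
E
```

```text
tx,ty,tz [ -3.7   0.3 118.4] turn -0.3 from [ 518.7 -423.   168.4] [ 1.80e+02 -1.00e-01  8.97e+01] w 84.8
29 [546.5 149.7  90.4] 98.49094896313554
```

View pics/s1.png

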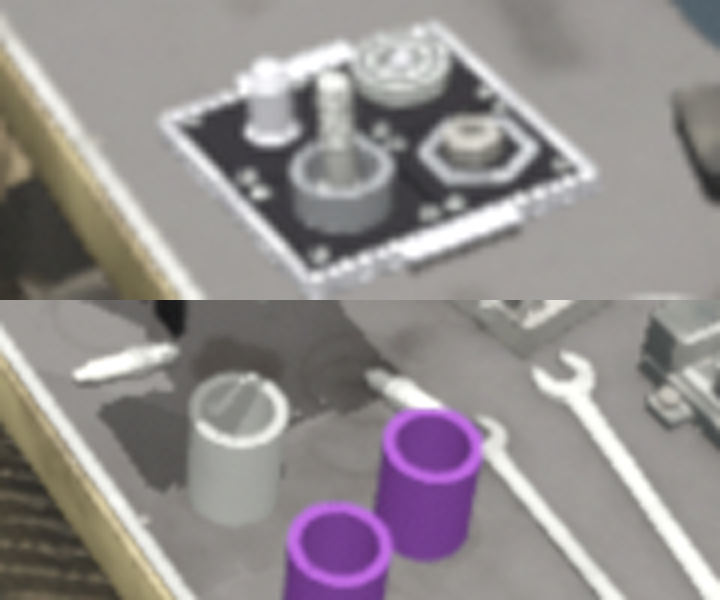

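The bolt stands in the cup at (337,110), and the grey sleeve is at (235,450) with the purple look-alikes clear of it.

Emit:
arm_command --series '[{"tx":-2,"ty":0,"tz":30,"turn":0},{"tx":-2,"ty":0,"tz":60,"turn":0},{"tx":-2,"ty":0,"tz":85,"turn":0},{"tx":-2,"ty":0,"tz":105,"turn":0},{"tx":-2,"ty":0,"tz":118,"turn":0},{"tx":-2,"ty":0,"tz":118,"turn":0},{"tx":-2,"ty":0,"tz":118,"turn":0}]'

```text
time: 25.45
tcp_pos: [518.2, -427.6, 51.4]
eef_rot: [179.9, 0.1, 89.6]
contact_force: [1.3, -0.5, -0.2]
gripper_width: 85.0
grasp_force: 0.0
```

Emit:
arm_command --series '[{"tx":0,"ty":0,"tz":0,"turn":0},{"tx":0,"ty":0,"tz":0,"turn":0},{"tx":0,"ty":0,"tz":0,"turn":0},{"tx":0,"ty":0,"tz":0,"turn":0},{"tx":0,"ty":0,"tz":0,"turn":0},{"tx":0,"ty":0,"tz":0,"turn":0}]' --hand -1

```text
time: 26.2
tcp_pos: [518.2, -427.1, 50.8]
eef_rot: [180.0, 0.0, 89.6]
contact_force: [2.0, 0.6, 1.5]
gripper_width: 57.8
grasp_force: 30.0
```

Emit:
arm_command --series '[{"tx":0,"ty":0,"tz":-20,"turn":0},{"tx":0,"ty":0,"tz":-50,"turn":0},{"tx":0,"ty":0,"tz":-80,"turn":0},{"tx":0,"ty":0,"tz":-110,"turn":0},{"tx":0,"ty":0,"tz":-130,"turn":0},{"tx":0,"ty":0,"tz":-130,"turn":0},{"tx":0,"ty":0,"tz":-130,"turn":0}]'

```text
time: 27.08
tcp_pos: [517.1, -426.3, 179.2]
eef_rot: [-179.9, -0.1, 89.6]
contact_force: [-0.2, -0.1, -2.6]
gripper_width: 57.8
grasp_force: 30.0
```

```bash
python3 - <<'E'
from h import *
go(542,232.8,180,90)
E
```

```text
tx,ty,tz [6.592e+02 2.040e+01 3.000e-01] turn -0.4 from [ 517.1 -426.3  179.2] [-1.799e+02 -1.000e-01  8.960e+01] w 57.8
```

Emit:
arm_command --series '[{"tx":20,"ty":1,"tz":0,"turn":0},{"tx":50,"ty":2,"tz":0,"turn":0},{"tx":90,"ty":3,"tz":0,"turn":0},{"tx":130,"ty":4,"tz":0,"turn":0},{"tx":170,"ty":5,"tz":0,"turn":0},{"tx":210,"ty":6,"tz":0,"turn":0},{"tx":250,"ty":8,"tz":0,"turn":0},{"tx":290,"ty":9,"tz":0,"turn":0},{"tx":330,"ty":10,"tz":0,"turn":0},{"tx":370,"ty":11,"tz":0,"turn":0},{"tx":410,"ty":12,"tz":0,"turn":0},{"tx":450,"ty":14,"tz":0,"turn":0}]'

```text
time: 28.58
tcp_pos: [533.3, 25.4, 179.7]
eef_rot: [-179.9, -0.0, 89.7]
contact_force: [0.4, -0.2, -2.7]
gripper_width: 57.3
grasp_force: 30.0
```

Emit:
arm_command --series '[{"tx":40,"ty":1,"tz":0,"turn":0},{"tx":80,"ty":2,"tz":0,"turn":0},{"tx":120,"ty":4,"tz":0,"turn":0},{"tx":155,"ty":5,"tz":0,"turn":0},{"tx":185,"ty":6,"tz":0,"turn":0},{"tx":202,"ty":6,"tz":0,"turn":0},{"tx":209,"ty":6,"tz":0,"turn":0},{"tx":209,"ty":6,"tz":0,"turn":0},{"tx":209,"ty":6,"tz":0,"turn":0},{"tx":209,"ty":6,"tz":0,"turn":0}]'

```text
time: 29.82
tcp_pos: [542.5, 230.6, 180.7]
eef_rot: [180.0, 0.0, 89.5]
contact_force: [-0.3, -0.5, -3.2]
gripper_width: 57.5
grasp_force: 30.0
```

```bash
python3 - <<'E'
from h import *
go(541.5,232.2,67,90)
E
```

```text
tx,ty,tz [  1.6  -1.  113.7] turn -0.5 from [542.5 230.6 180.7] [180.    0.   89.5] w 57.5
```

Emit:
arm_command --series '[{"tx":1,"ty":-1,"tz":15,"turn":0},{"tx":1,"ty":-1,"tz":30,"turn":0},{"tx":1,"ty":-1,"tz":45,"turn":0},{"tx":1,"ty":-1,"tz":60,"turn":0},{"tx":1,"ty":-1,"tz":75,"turn":0},{"tx":1,"ty":-1,"tz":90,"turn":0},{"tx":1,"ty":-1,"tz":100,"turn":0},{"tx":1,"ty":-1,"tz":108,"turn":0},{"tx":1,"ty":-1,"tz":108,"turn":0},{"tx":1,"ty":-1,"tz":108,"turn":0}]'

```text
time: 31.08
tcp_pos: [541.7, 232.9, 73.0]
eef_rot: [179.9, -0.0, 89.6]
contact_force: [0.2, 0.7, -2.9]
gripper_width: 57.4
grasp_force: 30.0
```

Emit:
arm_command --series '[{"tx":0,"ty":0,"tz":2,"turn":0},{"tx":0,"ty":0,"tz":4,"turn":0},{"tx":0,"ty":0,"tz":6,"turn":0},{"tx":0,"ty":0,"tz":6,"turn":0}]'

```text
time: 31.58
tcp_pos: [541.4, 232.8, 66.8]
eef_rot: [180.0, -0.0, 89.6]
contact_force: [-0.9, 0.3, -0.5]
gripper_width: 57.5
grasp_force: 30.0
```

Contact is just starting at the expected height (66.8). Release, rise and look.

Emit:
arm_command --series '[{"tx":0,"ty":0,"tz":1,"turn":0},{"tx":0,"ty":0,"tz":1,"turn":0},{"tx":0,"ty":0,"tz":1,"turn":0},{"tx":0,"ty":0,"tz":1,"turn":0},{"tx":0,"ty":0,"tz":1,"turn":0},{"tx":0,"ty":0,"tz":-20,"turn":0},{"tx":0,"ty":0,"tz":-60,"turn":0},{"tx":0,"ty":0,"tz":-110,"turn":0},{"tx":0,"ty":0,"tz":-150,"turn":0},{"tx":0,"ty":0,"tz":-150,"turn":0}]' --hand 0.65

```text
time: 32.83
tcp_pos: [543.4, 233.4, 220.1]
eef_rot: [179.6, -0.2, 89.6]
contact_force: [0.2, -0.6, -0.4]
gripper_width: 71.8
grasp_force: 0.0
```

Emit:
arm_command --series '[{"tx":-50,"ty":0,"tz":0,"turn":0},{"tx":-100,"ty":0,"tz":0,"turn":0},{"tx":-150,"ty":0,"tz":0,"turn":0},{"tx":-200,"ty":0,"tz":0,"turn":0},{"tx":-250,"ty":0,"tz":0,"turn":0},{"tx":-300,"ty":0,"tz":0,"turn":0},{"tx":-300,"ty":0,"tz":0,"turn":0},{"tx":-300,"ty":0,"tz":0,"turn":0}]'

```text
time: 33.83
tcp_pos: [538.7, -66.5, 215.5]
eef_rot: [-179.9, -0.0, 89.6]
contact_force: [0.9, 0.7, 0.0]
gripper_width: 71.9
grasp_force: 0.0
```

```bash
python3 - <<'E'
from h import *
T=snap('top');S=snap('side')
P=cloud(T)[160:235,190:260].reshape(-1,3)
for n,x,y,R,lo,hi in(('sleeve',541.7,234.8,36,85,100),('bolt',547,151,22,60,110),('bear',625.5,239.8,34,29,37),('nut',630.5,155.9,20,25,40)):
    q=P[(np.hypot(P[:,0]-x,P[:,1]-y)<R)&(P[:,2]>lo)&(P[:,2]<hi)];print(n,len(q),((q.max(0)+q.min(0))/2).round(1),np.median(q[:,2]).round(1))
im=np.vstack([cv2.resize(S['color'][110:180,215:345],(520,280),interpolation=cv2.INTER_CUBIC),cv2.resize(T['color'][160:235,185:315],(520,300),interpolation=cv2.INTER_CUBIC)])
cv2.imwrite('pics/f1.png',im[...,::-1])
E
```

```text
sleeve 105 [541.  234.2  92. ] 91.0
bolt 30 [547.  150.8  81.2] 92.9
bear 109 [624.1 240.9  33. ] 32.6
nut 47 [628.6 159.9  30.4] 29.3
```

View pics/f1.png

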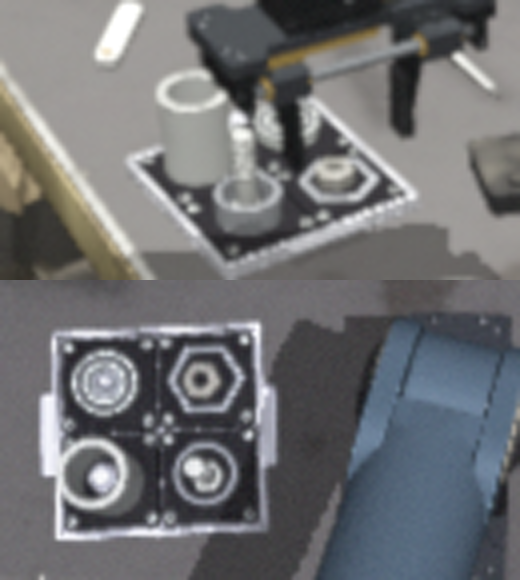

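The sleeve is over the post (top at 92 mm), the bolt stands in the cup, the bearing is on the spigot, the nut is inside its rim, and the arm is clear.

```bash
python3 -c "
from rig import r
print(r.job_done())"
```

```text
the job is handed in; nothing more can be done
None
```

I placed the sleeve, small bearing, small nut and bolt in their nests and handed the job in at about 34 s of the 112 s; the last pictures show all four seated, and the hand-in returned no verdict.

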